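Hang a slotted kitchen board on its stand

ROBOT

A 6-joint arm with a two-finger parallel gripper is mounted at the origin on the work surface. World frame = base frame: x ahead of the robot, y to its left, z up, the work surface at z = 0. Lengths are in m, angles in rad, forces in N, time in s.
With the tool pointing down it reaches from about 0.35 to 0.975 m from the base axis. Payload 4.9 kg.
Tool frame: the origin (TCP) lies between the finger pads; the fingertips stand 14 mm ahead of it and the grasp point (between the pads) lies 5 mm behind it (manip.finger_overhang is the distance from the TCP to the fingertips, in m); z points along the fingers, y is the line along which they close (so a half turn about z gives the same grasp; the last joint's range is limited). The gripper opens to 85 mm and grips with 20 to 120 N. Pads are 22 mm wide; open, the fingers measure 114 mm over their backs; the gripper's body (76 mm by 85 mm) begins 54 mm behind the grasp point. The pads swing forward as they close: fully open they stand 13 mm farther back than shut.
Start: joints at [0.985, 0.053, 1.613, -0, 1.476, -0.119], TCP at [0.281, 0.558, 0.245] pointing down, gripper open.
Joint ranges: [-3.01, 3.01], [-1.01, 2.22], [0.06, 2.58], [-1.02, 4.17], [0.09, 2.62], [-3.14, 3.14]. Speed limits (rad/s): [2.57, 2.57, 3.14, 3.14, 3.14, 3.14].

INTERFACE

Orientations are given as a unit quaternion [w, x, y, z].
In Python, from plant import manip, grab_frame gives the robot as it stands.
- The arm moves only by the tool servo_tool, never from a script. Its argument "deltas" is a list that holds one entry, the list of rows, each a list of 5 numbers: the opening in per cent of the stroke, from 0 (shut) to 100 (fully open), then the shift along the world's x, y, z in m, then the turn about the world's z in degrees. A call has exactly 8 rows; each row shifts and turns the commanded pose from where the row before left it; what a row does not reach is not made up. A row lasts 1/10 s, in which the tool goes at most 50 mm and 8.59 degrees, less where a joint would pass 70% of its speed; a pose out of reach is approached as far as the arm can. A call is refused whole if a number of a shift passes 0.05 or a number of a turn 8.59, either way. A call with a gripper value outside its range is refused whole. The fingers move at their own pace and stop on an object; the grip force is fixed at half the most. Time passes only in rows, so rows that do not move let the fingers close, or fill a call up. It gives the time, the measured TCP pose, the force, the opening and the grip force at its end, in the units of the state.
- manip.state(): the state, without advancing time (a new reading comes with each control period).
- grab_frame(name): name is "scene" or "top" or "wrist"; returns a dict with "pixels" (384x512x3 uint8, red, green, blue), "z_map" (384x512 float32, m along the optical axis (not along the pixel's ray), 0 where there is no reading), "fx", "fy", "cx", "cy" (pixels), "dist" ([k1, k2, p1, p2, k3] as OpenCV has them; the pictures are not rectified), "rvec" (rotation vector, rad) and "tvec" (3), from world to camera coordinates, as OpenCV has them; the wrist camera has in their place "T_tool_cam" (4x4, takes a point from camera to tool coordinates, whose origin is the TCP and whose axes are the flange's). Camera axes: x right, y down, z forward; pixel columns grow to the right and rows downward; lengths in m; the calibration is good to about 2 mm. A picture is of the moment at which its call begins: read the wrist's pose just before it.
- manip.job_done(): hands the job in; it is judged then, once.
The state is a dict: "time": time; "joint_pos": joint angles; "joint_vel": joint speeds; "joint_efforts": joint torques, N m; "tool_pos": TCP position; "tool_rot": TCP orientation; "contact_force": force on the tool from outside, world axes, zero at the start; "ft_torque": the same for the moment, N m; "gripper_width": opening from 0.0 (shut) to 1.0 (fully open); "grasp_force": force on a finger pad.
Only numpy, scipy, OpenCV 4.12 (cv2) and the standard library are available. Lean on these libraries where they do the work, as an engineer would, in place of code of your own. Each camera call takes 0.05 s, during which the arm holds its last target. There are 200 camera calls.

TASK

Take the small slotted board out of its upright rack and hang it up on the steel stand by its L-shaped slot: feel for the height of the stand's pin, slide the slot sideways over the pin as far as it goes, let the board drop so that the pin seats in the slot's pocket, and let go, leaving it hanging upright and still. Never press or knock the board hard against the stand (20 N is too much), and leave the bowl, mug, jar and peeler where they are.

Things in the scene. Friction and masses are not known exactly. Their poses are not given: they have to be found in the camera images.
- board_center (a point): Centre of the grey plastic board, 70 mm above its lower edge, on the line of the slot's pocket. Board: 10 mm thick (x, its normal), 130 mm wide (y: +66, -64 mm from here), 140 mm tall (z), 0.14 to 0.28 kg. It starts upright in the rack, its lower 45 mm between the cheeks. Grip it from above by the middle of its top edge, across its thickness.
- board_mouth (a point): Open mouth of the board's L-shaped slot, on its +y side edge (half-way through the thickness), 76 mm above the lower edge. From here a level channel 13 mm high, right through the thickness, runs 72.5 mm along the board's -y to a closed end, 6.5 mm past the line through board_center. Its last 13 mm widen upwards into the pocket.
- board_seat (a point): Where the pin's axis lies in the board when it hangs properly: in the pocket at the slot's inner end, 88 mm above the lower edge, 18 mm above board_center. The pocket is 13 mm wide, centred here, with a flat top 92 mm above the lower edge, 9.5 mm above the channel's roof. Axes as the board's.
- board: The same board, origin at the middle of its thickness on its lower edge, below the pocket; x its normal, y towards the slot's open mouth, z up.
- rack: Fixed light-wood rack: plank 100 by 150 mm, 12 mm thick, with four upright cheeks 45 mm tall (tops 57 mm above the table) forming one groove 14 mm wide along its y through its middle. Origin at the centre of the underside. The board stands in the groove on the plank and lifts straight up out of it.
- stand: Fixed dark steel stand, origin at the centre of the underside of its base plate (120 mm in x, 200 mm in y, 12 mm thick). A post of 16 mm diameter, its top 174 mm above the table, stands at x +30, y +85 mm. A clamp on it, set by hand and tight, carries a level cross arm (12 mm thick, along y at x +30 mm, from the post to y -7 mm) that ends in the pin.
- stand_under_pin (a point): Point on top of the base plate, straight below the pin, 12 mm above the table; axes as the stand's. The level 8 mm pin lies along x, free from x -23 (16 mm head beyond) to +24 mm (arm). Its axis is 118 to 150 mm above the table: not measured, find it by lowering the board's lower edge gently on to it. The board hangs best at x 0, normal along x; it may come in from either side.
- bowl: Steel bowl, 170 mm wide, 75 mm tall, not part of the job. Origin under its centre.
- mug: White mug, 76 mm wide, 90 mm tall, not part of the job. Origin under its centre.
- jar: Glass jar, 70 mm wide, 110 mm tall, not part of the job. Origin under its centre.
- peeler: Vegetable peeler lying on the table, about 130 mm long, 12 mm high, not part of the job. Origin on the table under its middle.
There are look-alikes about, which are no part of the job. There is more than one size of the board; the job needs the smaller. What is shaped like the rack but red is not meant.

How it is judged:
By the outcome, as a careful person would: the job done as asked, in the order asked, and still so for the second after the job is handed in, with the robot touching nothing.
It also fails if it takes over 58 s, if anything falls off the work surface, if the arm or the gripper's body presses on something with over 40 N, if the wrist force passes 120 N, or if a joint passes its speed limit or range.

## Working session

There is one attempt and no reset: what is moved stays moved. The work goes in short steps, Python scripts to look and compute and a tool call to move; the robot and the scene stay as the last step left them, time stands still between calls to the robot, and variables do not carry over. Pictures are saved under pics/ and viewed, at most 10 in all, crops included, and the job is handed in when it is done.

Besides the shell and the picture viewer there is one more tool, called after ">>>" by a JSON object that holds its "method" and its "body". servo_tool: Moves the arm, as the interface text tells. Its arguments: {"type":"object","properties":{"deltas":{"type":"array"}},"required":["deltas"]}

```bash
mkdir -p pics
cat > h.py <<'E'
import numpy as np, cv2, pickle
from plant import manip, grab_frame
from scipy.spatial.transform import Rotation as R
def shot(n,tag):
    s=manip.state(); f=grab_frame(n); f['s']=s
    pickle.dump(f,open(f'{tag}.pkl','wb')); cv2.imwrite(f'pics/{tag}.png',f['pixels'][:,:,::-1]); return f
def load(tag): return pickle.load(open(f'{tag}.pkl','rb'))
def K(f): return np.array([[f['fx'],0,f['cx']],[0,f['fy'],f['cy']],[0,0,1]])
def pose(f):  # cam->world R,t
    if 'rvec' in f and f['rvec'] is not None:
        Rm=cv2.Rodrigues(np.array(f['rvec'],float))[0]; return Rm.T,-Rm.T@np.array(f['tvec'],float).ravel()
    s=f['s']; q=s['tool_rot']; Rt=R.from_quat([q[1],q[2],q[3],q[0]]).as_matrix(); T=np.array(f['T_tool_cam'])
    return Rt@T[:3,:3], Rt@T[:3,3]+np.array(s['tool_pos'])
def cloud(f):
    h,w=f['z_map'].shape; uv=np.stack(np.meshgrid(np.arange(w),np.arange(h)),-1).reshape(-1,1,2).astype(np.float64)
    n=cv2.undistortPoints(uv,K(f),np.array(f['dist'],float)).reshape(h,w,2); z=f['z_map'].astype(float)
    P=np.dstack([n[...,0]*z,n[...,1]*z,z]); Rm,t=pose(f); W=P@Rm.T+t; W[z==0]=np.nan; return W
def ray(f,u,v,zw):
    n=cv2.undistortPoints(np.array([[[u,v]]],float),K(f),np.array(f['dist'],float)).ravel(); Rm,t=pose(f)
    d=Rm@np.array([n[0],n[1],1]); return t+d*(zw-t[2])/d[2]
E
python3 -c "
from h import *
print(manip.state())
a=shot('scene','s0');b=shot('top','t0')
"
```

```text
{'time': 0.0, 'joint_pos': array([ 9.85028219e-01,  5.33698545e-02,  1.61431657e+00,  1.25920426e-05,
        1.47599810e+00, -1.18975099e-01]), 'joint_vel': array([-0.00060661,  0.00158686, -0.0002327 , -0.00078669,  0.00026692,
       -0.00037588]), 'joint_efforts': array([-5.21655329e-04, -3.93689811e+01, -3.70174813e+01, -2.68041777e-04,
        7.07592670e-03, -1.55349585e-05]), 'tool_pos': array([0.28091251, 0.55763782, 0.24404145]), 'tool_rot': array([-3.66860091e-04,  2.31283724e-01,  9.72885782e-01, -9.79506728e-04]), 'contact_force': array([-0.13596163, -0.14385455,  0.16440123]), 'ft_torque': array([ 0.06081639,  0.00974576, -0.01045376]), 'grasp_force': 0.0, 'gripper_width': 0.9992764527379738}
```

View pics/s0.png

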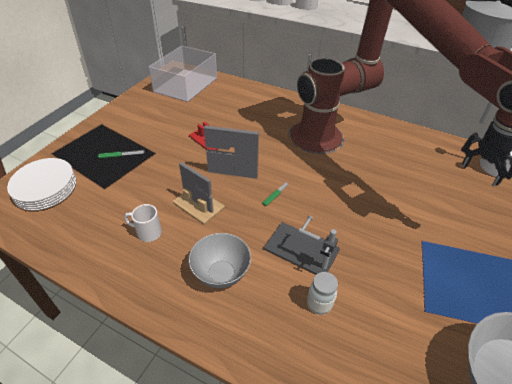

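View pics/t0.png

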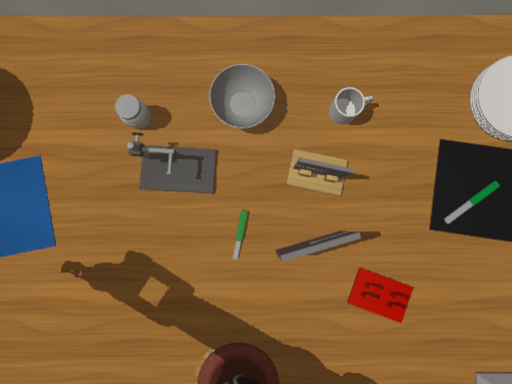

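The scene view shows the small board in the wooden rack at about (197,190), the stand at (303,248) and the larger board at (233,152), which is a look-alike. In the top view the rack is at (318,172), the stand base at (178,169), and the pin and cross arm run from (137,147) to (172,150).

```bash
python3 -c "
from h import *
f=load('t0');W=cloud(f)
im=f['pixels'][:,:,::-1]
cv2.imwrite('pics/c1.png',np.hstack([cv2.resize(im[130:210,270:370],None,fx=4,fy=4,interpolation=2),cv2.resize(im[120:200,125:225],None,fx=4,fy=4,interpolation=2)]))
s=load('s0')['pixels'][:,:,::-1]
cv2.imwrite('pics/c2.png',np.hstack([cv2.resize(s[155:230,160:240],None,fx=5,fy=5,interpolation=2),cv2.resize(s[205:280,260:340],None,fx=5,fy=5,interpolation=2)]))
for u,v in [(20,20),(318,172),(178,178),(137,147),(172,150),(320,167)]: print(u,v,W[v,u].round(3))
def blob(x0,x1,y0,y1,z0,z1,n):
    m=np.zeros(W.shape[:2],bool); m[y0:y1,x0:x1]=1; m&=(W[...,2]>z0)&(W[...,2]<z1); P=W[m]
    r=cv2.minAreaRect((P[:,:2]*1000).astype(np.float32)); print(n,len(P),r,'zmed',np.median(P[:,2]).round(4))
blob(280,360,140,205,.125,.17,'boardtop')
blob(280,360,140,205,.006,.03,'plank')
blob(130,225,135,205,.006,.03,'base')
blob(120,225,120,205,.16,.2,'post')
blob(145,225,130,205,.1,.16,'arm')
"
```

```text
20 20 [ 0.984  0.606 -0.002]
318 172 [ 0.553 -0.213  0.038]
178 178 [0.54  0.16  0.011]
137 147 [0.601 0.236 0.143]
172 150 [0.596 0.155 0.128]
320 167 [ 0.554 -0.204  0.126]
boardtop 335 ((556.748046875, -214.147705078125), (129.94729614257812, 11.180832862854004), 77.7430419921875) zmed 0.1508
plank 1328 ((544.93896484375, -224.768310546875), (160.8925018310547, 185.81443786621094), 6.118832111358643) zmed 0.0118
base 2975 ((555.83251953125, 163.85626220703125), (234.77491760253906, 160.56094360351562), 79.95685577392578) zmed 0.0116
post 41 ((600.7432250976562, 242.56866455078125), (13.072521209716797, 13.836263656616211), 2.7151801586151123) zmed 0.1723
arm 224 ((572.4275512695312, 187.91184997558594), (70.26520538330078, 62.653289794921875), 87.34767150878906) zmed 0.125
```

View pics/c1.png

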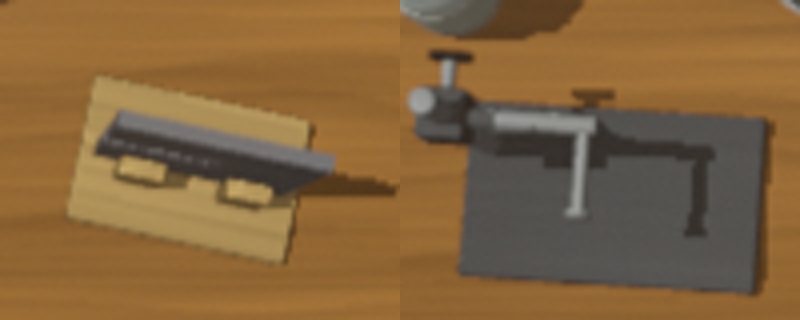

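View pics/c2.png

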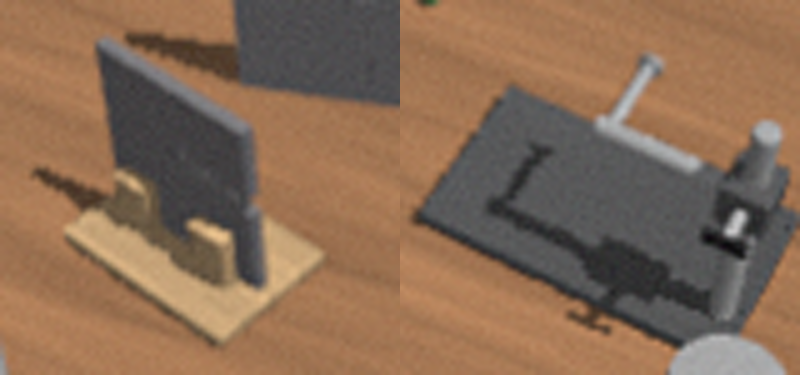

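The crops show the board's slot mouth as a notch on its world +y end (c2 at about (255,205)). The stand's arm and post lie on the stand's +y side (world +y and slightly +x), and the pin points towards −x. I'll fit the poses next.

```bash
python3 -c "
from h import *
f=load('t0');W=cloud(f)
c=[ray(f,125+(u-400)/4-.4,120+v/4-.4,.012)[:2]*1000 for u,v in [(475,102),(768,118),(755,293),(460,275)]]
c=np.array(c);print(c.round(1)); print('len',[np.linalg.norm(c[i]-c[(i+1)%4]).round(1) for i in range(4)],'ctr',c.mean(0).round(1))
e=(c[0]-c[1])+(c[3]-c[2]);g=(c[0]-c[3])+(c[1]-c[2])
print('yaw',np.degrees(np.arctan2(-e[0],e[1])),np.degrees(np.arctan2(g[1],g[0])))
for z in (.122,.134,.146):
  print(z,[ (ray(f,125+(u-400)/4-.4,120+v/4-.4,z)[:2]*1000).round(1) for u,v in [(582,132),(575,212)]])
for v in range(148,175,2):
  r=[(u,W[v,u].round(3).tolist()) for u in range(164,176) if W[v,u,2]>.1]; print(v,r)
for z,pts in ((.152,[(118,112),(333,158),(330,170),(105,127)]),(.012,[(96,76),(311,124),(285,264),(68,217)])):
  q=np.array([ray(f,270+u/4-.4,130+v/4-.4,z)[:2]*1000 for u,v in pts]);e=q[0]-q[1]+(q[3]-q[2]);print(q.round(1).tolist(),q.mean(0).round(1),np.degrees(np.arctan2(-e[0],e[1])))
s=manip.state()['tool_rot'];M=R.from_quat([s[1],s[2],s[3],s[0]]).as_matrix();print(M.round(3),'toolY yaw',np.degrees(np.arctan2(M[1,1],M[0,1])))
"
```

```text
[[629.6 254.3]
 [618.4  56.2]
 [499.8  64.4]
 [512.3 262.3]]
len [np.float64(198.4), np.float64(118.9), np.float64(198.3), np.float64(117.6)] ctr [565.  159.3]
yaw -3.4131760515411256 -3.940843138107257
0.122 [array([590.8, 160.7]), array([541.7, 164.4])]
0.134 [array([588.8, 158.4]), array([540.3, 162. ])]
0.146 [array([586.8, 156.2]), array([538.9, 159.7])]
148 [(164, [0.602, 0.175, 0.124]), (165, [0.602, 0.173, 0.125]), (166, [0.602, 0.17, 0.125]), (167, [0.602, 0.168, 0.124]), (168, [0.601, 0.165, 0.126]), (169, [0.601, 0.163, 0.126]), (170, [0.602, 0.161, 0.121]), (171, [0.602, 0.159, 0.12])]
150 [(164, [0.596, 0.174, 0.128]), (165, [0.596, 0.172, 0.127]), (166, [0.596, 0.169, 0.129]), (167, [0.596, 0.167, 0.127]), (168, [0.597, 0.166, 0.124]), (169, [0.597, 0.163, 0.126]), (170, [0.596, 0.16, 0.13]), (171, [0.596, 0.157, 0.131]), (172, [0.596, 0.155, 0.128]), (173, [0.596, 0.153, 0.127]), (174, [0.598, 0.152, 0.12])]
152 [(164, [0.592, 0.176, 0.122]), (165, [0.592, 0.173, 0.125]), (166, [0.593, 0.171, 0.119]), (167, [0.592, 0.168, 0.121]), (168, [0.591, 0.165, 0.128]), (169, [0
[... 939 characters left out ...]
 0.162, 0.127]), (170, [0.552, 0.16, 0.126]), (171, [0.553, 0.158, 0.124])]
170 [(168, [0.548, 0.165, 0.121]), (169, [0.548, 0.163, 0.122]), (170, [0.548, 0.16, 0.123]), (171, [0.548, 0.158, 0.124])]
172 [(166, [0.543, 0.17, 0.122]), (167, [0.543, 0.167, 0.127]), (168, [0.542, 0.164, 0.13]), (169, [0.543, 0.162, 0.127]), (170, [0.542, 0.159, 0.128]), (171, [0.542, 0.157, 0.129])]
174 []
[[573.4, -150.4], [545.7, -276.9], [538.6, -275.0], [564.4, -142.6]] [ 555.5 -211.2] -11.672816244698597
[[619.5, -152.2], [586.4, -296.8], [491.8, -277.6], [523.7, -132.4]] [ 555.4 -214.8] -12.626356253172906
[[-0.893  0.45  -0.001]
 [ 0.45   0.893 -0.002]
 [ 0.    -0.002 -1.   ]] toolY yaw 63.25538358418101
```

>>> {"method": "servo_tool", "body": {"deltas": [[[100,0.016,-0.046,0.003,-4.7],[100,0.016,-0.046,0.003,-4.7],[100,0.016,-0.046,0.003,-4.7],[100,0.016,-0.046,0.003,-4.7],[100,0.016,-0.046,0.003,-4.7],[100,0.016,-0.046,0.003,-4.7],[100,0.016,-0.046,0.003,-4.7],[100,0.016,-0.046,0.003,-4.7]]]}}

```text
time: 0.9
tool_pos: [0.4092, 0.1883, 0.2691]
tool_rot: [-0.0, 0.534, 0.846, -0.0]
contact_force: [0.1, 0.5, -0.0]
gripper_width: 1.002
grasp_force: 0.0
```

>>> {"method": "servo_tool", "body": {"deltas": [[[100,0.016,-0.046,0.003,-4.7],[100,0.016,-0.046,0.003,-4.7],[100,0.016,-0.046,0.003,-4.7],[100,0.016,-0.046,0.003,-4.7],[100,0.016,-0.046,0.003,-4.7],[100,0.016,-0.046,0.003,-4.7],[100,0.016,-0.046,0.003,-4.7],[100,0.016,-0.046,0.003,-4.7]]]}}

```text
time: 1.7
tool_pos: [0.5373, -0.1799, 0.2929]
tool_rot: [-0.0, 0.778, 0.628, -0.0]
contact_force: [1.2, -0.1, 0.1]
gripper_width: 1.004
grasp_force: 0.0
```

>>> {"method": "servo_tool", "body": {"deltas": [[[100,0.01,-0.018,-0.016,-0.4],[100,0.009,-0.018,-0.016,0],[100,0,0,0,0],[100,0,0,0,0],[100,0,0,0,0],[100,0,0,0,0],[100,0,0,0,0],[100,0,0,0,0]]]}}

```text
time: 2.5
tool_pos: [0.5564, -0.2135, 0.262]
tool_rot: [0.001, 0.779, 0.627, 0.0]
contact_force: [-0.9, -0.5, 0.7]
gripper_width: 1.0
grasp_force: 0.0
```

```bash
python3 -c "
from h import *
f=shot('wrist','w1');W=cloud(f);s=f['s']
q=s['tool_rot'];M=R.from_quat([q[1],q[2],q[3],q[0]]).as_matrix();print(s['tool_pos'],np.degrees(np.arctan2(M[1,1],M[0,1])))
m=(W[...,2]>.14)&(W[...,2]<.165)&(abs(W[...,0]-.556)<.05); P=W[m]; print(m.sum(),np.median(P[:,2]) if m.any() else 0)
if m.any(): print(cv2.minAreaRect((P[:,:2]*1000).astype(np.float32)))
"
```

```text
[ 0.55636172 -0.21346193  0.2620325 ] -12.30976441894864
2013 0.15281496115950233
((556.22509765625, -213.26205444335938), (130.0735321044922, 9.867947578430176), 77.45824432373047)
```

View pics/w1.png

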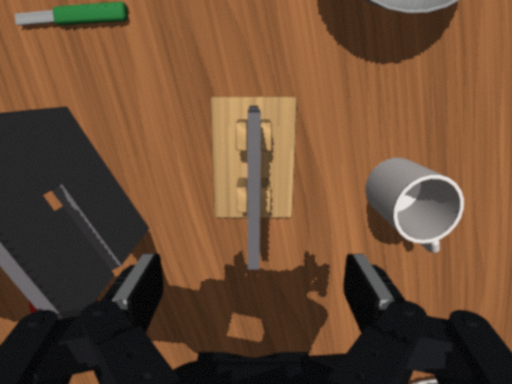

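The wrist view shows the board's top edge from (254,107) to (254,268), with the fingers spread evenly on either side. The fit agrees with the top view: mid-edge at (556.2,−213.3), z 152 mm. Next I'll descend and grip.

>>> {"method": "servo_tool", "body": {"deltas": [[[100,0,0,-0.04,0],[100,0,0,-0.04,0],[100,0,0,-0.035,0],[100,0,0,-0.011,0],[100,0,0,0,0],[0,0,0,0,0],[0,0,0,0,0],[0,0,0,0,0]]]}}

```text
time: 3.35
tool_pos: [0.5575, -0.2145, 0.1378]
tool_rot: [0.002, 0.779, 0.627, 0.001]
contact_force: [0.1, 0.2, 0.1]
gripper_width: 0.521
grasp_force: 0.0
```

>>> {"method": "servo_tool", "body": {"deltas": [[[0,0,0,0,0],[0,0,0,0,0],[0,0,0,0,0],[0,0,0,0,0],[0,0,0,0,0],[0,0,0,0,0],[0,0,0,0,0],[0,0,0,0,0]]]}}

```text
time: 4.15
tool_pos: [0.5567, -0.2141, 0.1361]
tool_rot: [0.001, 0.779, 0.627, 0.0]
contact_force: [-0.0, -0.0, 6.4]
gripper_width: 0.103
grasp_force: 59.7
```

>>> {"method": "servo_tool", "body": {"deltas": [[[0,0,0,0.01,0],[0,0,0,0.02,0],[0,0,0,0.03,0],[0,0,0,0.03,0],[0,0,0,0.03,0],[0,0,0,0.03,0],[0,0,0,0.02,0],[0,0,0,0.01,0]]]}}

```text
time: 4.95
tool_pos: [0.5563, -0.2139, 0.3169]
tool_rot: [0.001, 0.779, 0.627, 0.0]
contact_force: [-0.5, 0.0, -3.0]
gripper_width: 0.1
grasp_force: 59.3
```

>>> {"method": "servo_tool", "body": {"deltas": [[[0,0.001,0.015,0,1],[0,0.001,0.03,0,1],[0,0.001,0.04,0,1],[0,0.001,0.04,0,1],[0,0.001,0.04,0,1],[0,0.001,0.04,0,1],[0,0.001,0.04,0,1],[0,0.001,0.04,0,1]]]}}

```text
time: 5.75
tool_pos: [0.5627, 0.0737, 0.3125]
tool_rot: [-0.002, 0.733, 0.68, -0.001]
contact_force: [1.3, -0.0, -2.6]
gripper_width: 0.106
grasp_force: 59.2
```

>>> {"method": "servo_tool", "body": {"deltas": [[[0,0.001,0.035,0,0.7],[0,0,0.03,0,0],[0,0,0.018,0,0],[0,0,0.006,0,0],[0,0,0,0,0],[0,0,0,0,0],[0,0,0,0,0],[0,0,0,0,0]]]}}

```text
time: 6.55
tool_pos: [0.5653, 0.1592, 0.3153]
tool_rot: [0.0, 0.73, 0.684, -0.0]
contact_force: [-0.6, -0.3, -1.5]
gripper_width: 0.106
grasp_force: 59.2
```

```bash
python3 -c "
from h import *
f=shot('wrist','w2');W=cloud(f);s=f['s']
q=s['tool_rot'];M=R.from_quat([q[1],q[2],q[3],q[0]]).as_matrix();print(s['tool_pos'],np.degrees(np.arctan2(M[1,1],M[0,1])),s['contact_force'],s['gripper_width'])
g=shot('scene','s2');im=g['pixels'][:,:,::-1]
cv2.imwrite('pics/c3.png',np.hstack([cv2.resize(im[130:290,240:370],(520,600)),]))
t=shot('top','t2')
"
```

```text
[0.56533121 0.15923152 0.31525296] -3.7214271419830256 [-0.56596527 -0.25245051 -1.4809605 ] 0.10633903067249743
```

View pics/c3.png

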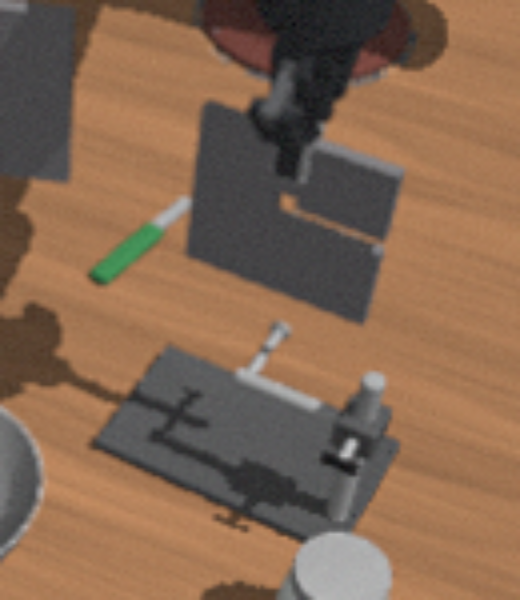

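View pics/w2.png

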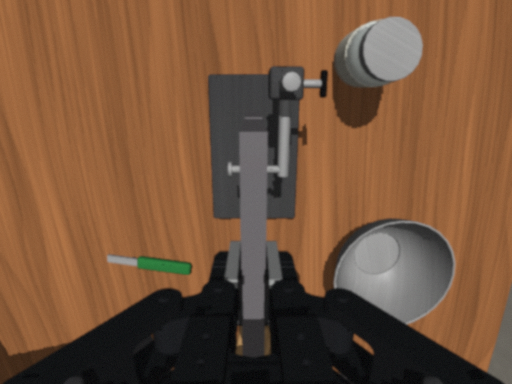

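The scene crop shows the board hanging upright in the grip, with the slot mouth on its right (+y) side. The wrist view shows the pin at (232–280,169), crossing under the board. I'll check the board's tilt and the pin's position.

```bash
python3 -c "
from h import *
f=load('w2');W=cloud(f)
for z in (.12,.125,.13): print(z,[(ray(f,u,v,z)[:2]*1000).round(1) for u,v in [(233,169),(277,169.5)]])
for u in (234,236,238,270,273,276):
  print(u,[(v,(W[v,u]*1000).round(0).tolist()) for v in range(164,175,1) if .1<W[v,u,2]<.2])
for v in range(135,350,25): print(v,(W[v,253]*1000).round(1))
s=cloud(load('s2'));m=(s[...,2]>.18)&(s[...,2]<.34)&(s[...,1]>.08)&(s[...,1]<.24)&(abs(s[...,0]-.567)<.03)
P=s[m]
for y in np.arange(.1,.23,.015):
  q=P[abs(P[:,1]-y)<.004]
  if len(q): print(round(y,3),len(q),q[:,2].min().round(4),q[:,2].max().round(4),np.median(q[:,0]).round(4))
P=P[P[:,2]<.30];A=np.c_[P[:,1:],np.ones(len(P))];print(np.linalg.lstsq(A,P[:,0],rcond=None)[0],P[:,1].min(),P[:,1].max())
"
```

```text
0.12 [array([544.2, 162.9]), array([590. , 159.4])]
0.125 [array([544.6, 164. ]), array([589.7, 160.6])]
0.13 [array([545. , 165.2]), array([589.4, 161.8])]
234 [(166, [546.0, 167.0, 124.0]), (167, [546.0, 166.0, 124.0]), (168, [546.0, 165.0, 126.0]), (169, [546.0, 164.0, 126.0]), (170, [546.0, 163.0, 126.0]), (171, [545.0, 162.0, 125.0]), (172, [545.0, 161.0, 126.0]), (173, [545.0, 160.0, 124.0])]
236 [(166, [548.0, 167.0, 124.0]), (167, [548.0, 166.0, 124.0]), (168, [548.0, 165.0, 125.0]), (169, [548.0, 164.0, 125.0]), (170, [548.0, 163.0, 126.0]), (171, [548.0, 162.0, 126.0]), (172, [547.0, 161.0, 126.0]), (173, [547.0, 159.0, 124.0])]
238 [(166, [550.0, 167.0, 124.0]), (167, [550.0, 166.0, 125.0]), (168, [550.0, 165.0, 126.0]), (169, [550.0, 164.0, 126.0]), (170, [550.0, 163.0, 126.0]), (171, [550.0, 162.0, 126.0]), (172, [549.0, 160.0, 124.0]), (173, [549.0, 159.0, 124.0])]
270 [(166, [583.0, 164.0, 123.0]), (167, [583.0, 163.0, 124.0]), (168, [583.0, 163.0, 126.0]), (169, [582.0, 162.0, 127.0]), (170, [582.0, 161.0, 126.0]), (171, [582.0, 160.0, 126.0]), (172, [582.0, 159.0, 12
[... 397 characters left out ...]
 126.0]), (170, [589.0, 160.0, 126.0]), (171, [589.0, 159.0, 126.0]), (172, [589.0, 158.0, 126.0]), (173, [589.0, 157.0, 124.0])]
135 [569.2 223.5 331.4]
160 [568.6 214.7 332.4]
185 [568.  205.3 332.1]
210 [567.3 195.5 332. ]
235 [566.7 185.4 332.6]
260 [566.  174.  331.7]
285 [565.2 162.7 332.3]
310 [564.4 149.4 331.2]
335 [563.5 135.9 331.3]
0.1 114 0.1917 0.3322 0.5646
0.115 119 0.1917 0.3311 0.566
0.13 116 0.1928 0.3301 0.5671
0.145 102 0.1935 0.3247 0.569
0.16 101 0.1928 0.3384 0.57
0.175 134 0.1934 0.3398 0.5707
0.19 128 0.1923 0.3325 0.5717
0.205 133 0.1925 0.3321 0.5725
0.22 134 0.1922 0.3317 0.5733
[6.60388913e-02 1.73770393e-04 5.58274891e-01] 0.09565951038985177 0.2249975350394549
```

>>> {"method": "servo_tool", "body": {"deltas": [[[0,0.001,0.0015,-0.01,0],[0,0,0,-0.015,0],[0,0,0,-0.015,0],[0,0,0,-0.01,0],[0,0,0,-0.006,0],[0,0,0,0,0],[0,0,0,0,0],[0,0,0,0,0]]]}}

```text
time: 7.5
tool_pos: [0.5667, 0.1617, 0.2603]
tool_rot: [0.0, 0.729, 0.684, 0.001]
contact_force: [-1.1, -0.5, -2.4]
gripper_width: 0.108
grasp_force: 59.1
```

>>> {"method": "servo_tool", "body": {"deltas": [[[0,0,0,-0.001,0],[0,0,0,-0.001,0],[0,0,0,-0.001,0],[0,0,0,-0.001,0],[0,0,0,-0.001,0],[0,0,0,0,0],[0,0,0,0,0],[0,0,0,0,0]]]}}

```text
time: 8.3
tool_pos: [0.5663, 0.1616, 0.2544]
tool_rot: [0.0, 0.729, 0.684, 0.0]
contact_force: [0.2, 0.1, -3.1]
gripper_width: 0.107
grasp_force: 59.1
```

>>> {"method": "servo_tool", "body": {"deltas": [[[0,0,0,-0.0005,0],[0,0,0,0,0],[0,0,0,-0.0005,0],[0,0,0,0,0],[0,0,0,0,0],[0,0,0,0,0],[0,0,0,0,0],[0,0,0,0,0]]]}}

```text
time: 9.1
tool_pos: [0.5663, 0.1616, 0.2534]
tool_rot: [0.0, 0.729, 0.684, 0.0]
contact_force: [-0.2, 0.4, -3.4]
gripper_width: 0.109
grasp_force: 59.1
```

>>> {"method": "servo_tool", "body": {"deltas": [[[0,0,0,-0.0005,0],[0,0,0,0,0],[0,0,0,-0.0005,0],[0,0,0,0,0],[0,0,0,-0.0005,0],[0,0,0,0,0],[0,0,0,0,0],[0,0,0,0,0]]]}}

```text
time: 9.9
tool_pos: [0.5662, 0.1616, 0.2518]
tool_rot: [-0.0, 0.729, 0.684, 0.0]
contact_force: [1.1, -0.7, -3.0]
gripper_width: 0.106
grasp_force: 59.1
```

>>> {"method": "servo_tool", "body": {"deltas": [[[0,0,0,-0.0005,0],[0,0,0,0,0],[0,0,0,-0.0005,0],[0,0,0,0,0],[0,0,0,0,0],[0,0,0,0,0],[0,0,0,0,0],[0,0,0,0,0]]]}}

```text
time: 10.7
tool_pos: [0.5663, 0.1616, 0.2508]
tool_rot: [0.0, 0.729, 0.684, 0.0]
contact_force: [-0.6, -0.4, -2.8]
gripper_width: 0.105
grasp_force: 59.1
```

>>> {"method": "servo_tool", "body": {"deltas": [[[0,0,0,-0.0005,0],[0,0,0,0,0],[0,0,0,-0.0005,0],[0,0,0,0,0],[0,0,0,0,0],[0,0,0,0,0],[0,0,0,0,0],[0,0,0,0,0]]]}}

```text
time: 11.5
tool_pos: [0.5663, 0.1616, 0.2498]
tool_rot: [0.0, 0.729, 0.684, 0.0]
contact_force: [-0.7, 0.6, -2.5]
gripper_width: 0.109
grasp_force: 59.1
```

>>> {"method": "servo_tool", "body": {"deltas": [[[0,0,0,-0.0005,0],[0,0,0,0,0],[0,0,0,-0.0005,0],[0,0,0,0,0],[0,0,0,0,0],[0,0,0,0,0],[0,0,0,0,0],[0,0,0,0,0]]]}}

```text
time: 12.3
tool_pos: [0.5664, 0.1616, 0.2491]
tool_rot: [0.0, 0.729, 0.684, 0.0]
contact_force: [-1.0, 0.4, -0.5]
gripper_width: 0.103
grasp_force: 59.6
```

>>> {"method": "servo_tool", "body": {"deltas": [[[0,0,0,-0.0005,0],[0,0,0,0,0],[0,0,0,0,0],[0,0,0,0,0],[0,0,0,0,0],[0,0,0,0,0],[0,0,0,0,0],[0,0,0,0,0]]]}}

```text
time: 13.1
tool_pos: [0.5665, 0.1617, 0.2489]
tool_rot: [0.0, 0.729, 0.684, 0.0]
contact_force: [-1.4, -1.0, 5.5]
gripper_width: 0.105
grasp_force: 60.4
```

>>> {"method": "servo_tool", "body": {"deltas": [[[0,0,0,0.005,0],[0,0,0,0.005,0],[0,-0.001,-0.015,0,0],[0,-0.0012,-0.02,0,0],[0,-0.0012,-0.02,0,0],[0,-0.001,-0.015,0,0],[0,-0.001,-0.015,0,0],[0,0,0,0,0]]]}}

```text
time: 13.9
tool_pos: [0.5607, 0.0747, 0.258]
tool_rot: [0.0, 0.73, 0.683, -0.0]
contact_force: [1.3, 0.4, -2.8]
gripper_width: 0.107
grasp_force: 59.2
```

>>> {"method": "servo_tool", "body": {"deltas": [[[0,0,0,-0.01,0],[0,0,0,-0.02,0],[0,0,0,-0.02,0],[0,0,0,-0.02,0],[0,0,0,-0.014,0],[0,0,0,-0.005,0],[0,0,0,0,0],[0,0,0,0,0]]]}}

```text
time: 14.7
tool_pos: [0.5615, 0.0768, 0.1703]
tool_rot: [0.001, 0.729, 0.684, 0.001]
contact_force: [1.0, -0.1, -2.3]
gripper_width: 0.106
grasp_force: 59.1
```

```bash
python3 -c "
from h import *
s=manip.state();print(s['tool_pos'],s['contact_force'])
f=shot('scene','s3');im=f['pixels'][:,:,::-1];cv2.imwrite('pics/c4.png',cv2.resize(im[150:290,230:370],(600,600)))
W=cloud(f);m=(W[...,2]>.035)&(W[...,2]<.14)&(abs(W[...,1]-.075)<.075)&(abs(W[...,0]-.562)<.02);P=W[m]
for y in np.arange(.02,.15,.02):
  q=P[abs(P[:,1]-y)<.005]
  if len(q): print(round(y,3),len(q),q[:,2].min().round(4),np.median(q[:,0]).round(4))
print(P[:,1].max())
"
```

```text
[0.56148069 0.0767958  0.17027725] [ 1.04408637 -0.0646937  -2.32544488]
0.02 61 0.0505 0.5611
0.04 67 0.0477 0.5623
0.06 66 0.0486 0.5638
0.08 60 0.0485 0.5646
0.1 62 0.0494 0.5661
0.12 67 0.0468 0.5672
0.14 65 0.0466 0.5688
0.14217718022272893
```

View pics/c4.png

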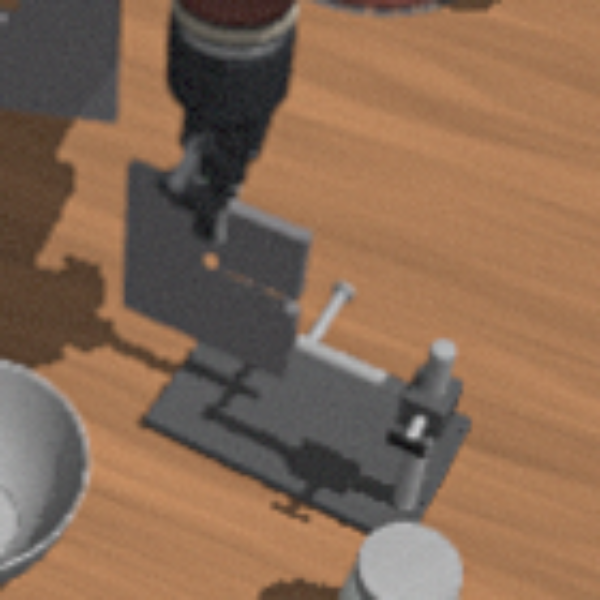

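The crop shows the pin (about (340,290) to (315,335)) just ahead of the slot mouth at (295,305). The board is upright and clear of the stand. Next I'll slide it in.

>>> {"method": "servo_tool", "body": {"deltas": [[[0,0,0,-0.0007,0],[0,0.0003,0.005,0,0],[0,0.0003,0.005,0,0],[0,0.0003,0.005,0,0],[0,0.0003,0.005,0,0],[0,0.0003,0.005,0,0],[0,0.0003,0.005,0,0],[0,0,0,0,0]]]}}

```text
time: 15.55
tool_pos: [0.5626, 0.1073, 0.1686]
tool_rot: [-0.0, 0.729, 0.685, 0.0]
contact_force: [0.0, 0.8, -2.7]
gripper_width: 0.104
grasp_force: 59.2
```

>>> {"method": "servo_tool", "body": {"deltas": [[[0,0.0004,0.006,0,0],[0,0.0004,0.006,0,0],[0,0.0004,0.006,0,0],[0,0.0004,0.006,0,0],[0,0.0004,0.006,0,0],[0,0.0004,0.006,0,0],[0,0.0004,0.006,0,0],[0,0,0,0,0]]]}}

```text
time: 16.35
tool_pos: [0.5655, 0.1494, 0.1686]
tool_rot: [-0.0, 0.729, 0.685, 0.0]
contact_force: [-0.4, 0.2, -2.3]
gripper_width: 0.107
grasp_force: 59.2
```

>>> {"method": "servo_tool", "body": {"deltas": [[[0,0.0002,0.003,0.0004,0],[0,0.0002,0.003,0,0],[0,0.0001,0.002,0,0],[0,0.0001,0.001,0,0],[0,0.0001,0.001,0,0],[0,0,0.0005,0,0],[0,0,0,0,0],[0,0,0,0,0]]]}}

```text
time: 17.15
tool_pos: [0.5661, 0.1591, 0.169]
tool_rot: [-0.0, 0.729, 0.684, -0.0]
contact_force: [-0.2, 0.3, -3.4]
gripper_width: 0.105
grasp_force: 59.2
```

>>> {"method": "servo_tool", "body": {"deltas": [[[0,0,0.0005,0,0],[0,0,0,0,0],[0,0,0.0005,0,0],[0,0,0,0,0],[0,0,0.0005,0,0],[0,0,0,0,0],[0,0,0,0,0],[0,0,0,0,0]]]}}

```text
time: 17.95
tool_pos: [0.5661, 0.1606, 0.169]
tool_rot: [-0.0, 0.729, 0.684, -0.0]
contact_force: [-0.1, -0.5, -2.8]
gripper_width: 0.108
grasp_force: 59.2
```

>>> {"method": "servo_tool", "body": {"deltas": [[[0,0,0.0005,0,0],[0,0,0,0,0],[0,0,0.0005,0,0],[0,0,0,0,0],[0,0,0.0005,0,0],[0,0,0,0,0],[0,0,0,0,0],[0,0,0,0,0]]]}}

```text
time: 18.75
tool_pos: [0.5662, 0.1621, 0.169]
tool_rot: [0.0, 0.729, 0.684, 0.0]
contact_force: [-0.3, 0.1, -2.7]
gripper_width: 0.109
grasp_force: 59.2
```

>>> {"method": "servo_tool", "body": {"deltas": [[[0,0,0.0005,0,0],[0,0,0,0,0],[0,0,0.0005,0,0],[0,0,0,0,0],[0,0,0.0005,0,0],[0,0,0,0,0],[0,0,0,0,0],[0,0,0,0,0]]]}}

```text
time: 19.55
tool_pos: [0.5661, 0.1636, 0.169]
tool_rot: [-0.0, 0.729, 0.684, -0.0]
contact_force: [0.0, -0.3, -2.4]
gripper_width: 0.105
grasp_force: 59.2
```

>>> {"method": "servo_tool", "body": {"deltas": [[[0,0,0.0005,0,0],[0,0,0,0,0],[0,0,0.0005,0,0],[0,0,0,0,0],[0,0,0,0,0],[0,0,0,0,0],[0,0,0,0,0],[0,0,0,0,0]]]}}

```text
time: 20.35
tool_pos: [0.5662, 0.1646, 0.169]
tool_rot: [0.0, 0.729, 0.684, 0.0]
contact_force: [-0.7, 0.0, -2.1]
gripper_width: 0.102
grasp_force: 59.2
```

>>> {"method": "servo_tool", "body": {"deltas": [[[0,0,0.0005,0,0],[0,0,0,0,0],[0,0,0.0005,0,0],[0,0,0,0,0],[0,0,0,0,0],[0,0,0,0,0],[0,0,0,0,0],[0,0,0,0,0]]]}}

```text
time: 21.15
tool_pos: [0.5662, 0.1653, 0.169]
tool_rot: [0.0, 0.729, 0.684, -0.0]
contact_force: [0.5, -3.5, -2.6]
gripper_width: 0.106
grasp_force: 59.2
```

>>> {"method": "servo_tool", "body": {"deltas": [[[0,0,-0.0015,0,0],[0,0,-0.0012,0,0],[0,0,0,-0.002,0],[0,0,0,-0.002,0],[0,0,0,-0.002,0],[0,0,0,-0.002,0],[0,0,0,-0.001,0],[0,0,0,-0.001,0]]]}}

```text
time: 21.95
tool_pos: [0.5661, 0.163, 0.1588]
tool_rot: [-0.0, 0.729, 0.684, -0.0]
contact_force: [0.7, -0.6, -2.7]
gripper_width: 0.104
grasp_force: 59.2
```

>>> {"method": "servo_tool", "body": {"deltas": [[[0,0,0,0,0],[0,0,0,-0.0005,0],[0,0,0,0,0],[0,0,0,-0.0005,0],[0,0,0,0,0],[0,0,0,0,0],[0,0,0,0,0],[0,0,0,0,0]]]}}

```text
time: 22.75
tool_pos: [0.5662, 0.1629, 0.158]
tool_rot: [0.0, 0.729, 0.684, 0.0]
contact_force: [0.2, -0.3, -2.3]
gripper_width: 0.105
grasp_force: 59.2
```

>>> {"method": "servo_tool", "body": {"deltas": [[[0,0,0,-0.0005,0],[0,0,0,0,0],[0,0,0,-0.0005,0],[0,0,0,0,0],[0,0,0,0,0],[0,0,0,0,0],[0,0,0,0,0],[0,0,0,0,0]]]}}

```text
time: 23.55
tool_pos: [0.5662, 0.1629, 0.1571]
tool_rot: [0.0, 0.729, 0.684, 0.0]
contact_force: [0.0, -0.7, -1.1]
gripper_width: 0.107
grasp_force: 59.4
```

>>> {"method": "servo_tool", "body": {"deltas": [[[0,0,0,-0.0003,0],[0,0,0,0,0],[14,0,0,0,0],[18,0,0,0,0],[24,0,0,0,0],[32,0,0,0,0],[40,0,0,0,0],[50,0,0,0,0]]]}}

```text
time: 24.35
tool_pos: [0.5662, 0.1629, 0.1567]
tool_rot: [-0.0, 0.729, 0.684, 0.0]
contact_force: [0.2, 0.0, 0.2]
gripper_width: 0.499
grasp_force: 0.0
```

```bash
python3 -c "
from h import *
s=manip.state();print(s['contact_force'])
f=shot('scene','s5');im=f['pixels'][:,:,::-1];cv2.imwrite('pics/c5.png',cv2.resize(im[150:290,230:370],(600,600)))
W=cloud(f);m=(W[...,2]>.02)&(W[...,2]<.14)&(abs(W[...,1]-.163)<.075)&(abs(W[...,0]-.567)<.015);P=W[m]
for y in np.arange(.1,.23,.02):
  q=P[abs(P[:,1]-y)<.005]
  if len(q): print(round(y,3),len(q),q[:,2].min().round(4),np.median(q[:,0]).round(4))
"
```

```text
[0.21145494 0.01593548 0.21818519]
0.1 37 0.0333 0.5651
0.12 75 0.034 0.5667
0.14 69 0.0361 0.5692
0.16 44 0.0377 0.5716
0.18 65 0.0335 0.5716
0.2 68 0.032 0.573
0.22 58 0.0374 0.5742
```

View pics/c5.png

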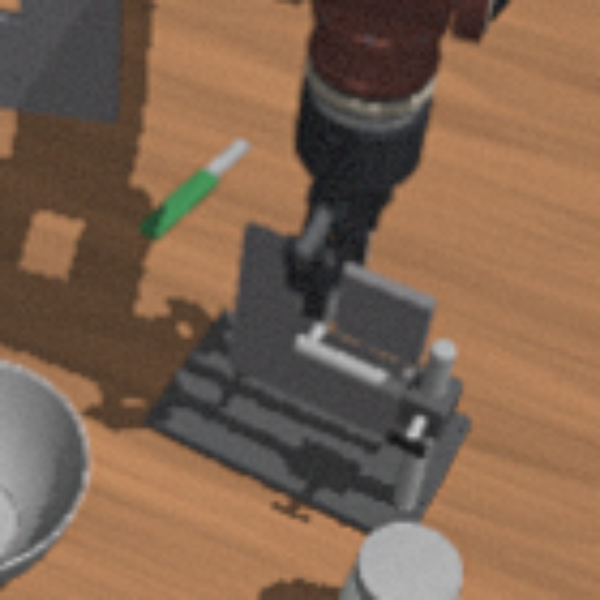

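The crop shows the board hanging level on the pin, with the fingers open on both sides of its top edge. I'll retreat straight up.

>>> {"method": "servo_tool", "body": {"deltas": [[[50,0,0,0.005,0],[50,0,0,0.015,0],[50,0,0,0.03,0],[50,0,0,0.04,0],[50,0,0,0.04,0],[50,0,0,0.03,0],[50,0,0,0.01,0],[50,0,0,0,0]]]}}

```text
time: 25.2
tool_pos: [0.5669, 0.1631, 0.3295]
tool_rot: [0.001, 0.729, 0.684, 0.002]
contact_force: [0.4, 0.1, 0.2]
gripper_width: 0.503
grasp_force: 0.0
```

>>> {"method": "servo_tool", "body": {"deltas": [[[50,0,0,0,0],[50,0,0,0,0],[50,0,0,0,0],[50,0,0,0,0],[50,0,0,0,0],[50,0,0,0,0],[50,0,0,0,0],[50,0,0,0,0]]]}}

```text
time: 26.0
tool_pos: [0.5662, 0.1629, 0.3267]
tool_rot: [0.0, 0.729, 0.684, 0.0]
contact_force: [-1.4, 0.1, -0.1]
gripper_width: 0.499
grasp_force: 0.0
```

```bash
python3 -c "
from h import *
for k in 'ab':
  f=shot('scene','s6'+k);W=cloud(f);m=(W[...,2]>.1)&(W[...,2]<.19)&(abs(W[...,1]-.163)<.075)&(abs(W[...,0]-.567)<.02);P=W[m]
  for y in (.11,.14,.17,.2,.215):
    q=P[abs(P[:,1]-y)<.005]; print(y,q[:,2].max().round(4),np.median(q[:,0]).round(4),end=' | ')
  print(f['s']['tool_pos'])
d=np.abs(load('s6a')['pixels'].astype(int)-load('s6b')['pixels']).max();print(d)
w=shot('wrist','w6');W=cloud(w);m=(W[...,2]>.155)&(W[...,2]<.185);P=W[m];print(cv2.minAreaRect((P[:,:2]*1000).astype(np.float32)))
Q=P[abs(P[:,0]-.566)<.02];print(np.polyfit(Q[:,1],Q[:,2],1),Q[:,2].mean())
"
```

```text
0.11 0.1756 0.5656 | 0.14 0.1749 0.5687 | 0.17 0.1756 0.5703 | 0.2 0.1749 0.5725 | 0.215 0.176 0.5738 | [0.5661735  0.16292398 0.32673924]
0.11 0.1774 0.5658 | 0.14 0.1749 0.5684 | 0.17 0.1763 0.5706 | 0.2 0.1757 0.5727 | 0.215 0.1751 0.5735 | [0.56619073 0.16292578 0.32680541]
37
((569.739990234375, 178.7396697998047), (160.3544921875, 38.41989517211914), 73.3907470703125)
[-0.00157281  0.17405099] 0.17378465715140792
```

View pics/s6b.png

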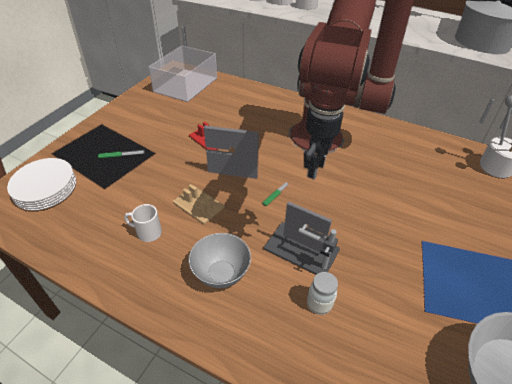

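The scene view shows the board hanging level on the stand at about (305,228). Its top edge is at 174 mm, against 173 mm expected, it isn't moving, and the arm is clear. I'll hand it in now.

```bash
python3 -c "
from plant import manip
print(manip.job_done())"
```

```text
the job is handed in; nothing more can be done
None
```

The small board is hanging upright and still on the stand's pin, seated in the slot's pocket. The highest contact force I read was about 8 N, the arm is clear, the bowl, mug, jar and peeler were left alone, and I handed the job in after about 26 s.

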